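# Sort jade pendants by colour into their master-stone trays

### The job

Sort the five loose jade pieces by colour, whatever their shape: each goes into the black tray whose fixed master stone has its colour, one piece to a bay (either bay), lying flat on the bay floor, right side up. Jade chips easily, so set each piece down gently rather than dropping it, and leave the loupe and the torch where they lie.

Things in the scene. Friction and masses are not known exactly. Their poses are not given: they have to be found in the camera images.
- green_oval: loose green jade pendant, oval with a silver rim and a small silver loop at its +x end; 46 mm long (x) with the loop, 30 mm wide (y), 14 mm high, about 50 g; the rim's upright sides reach 8 mm up, the stone above is rounded. Origin: middle of its length, on the underside; z up
- green_plaque: loose green jade pendant, rectangular plaque with a small silver cap at its +x end; 46 mm long (x) with the cap, 30 mm wide (y), 12 mm high, about 50 g. Origin: middle of its length, on the underside; z up
- honey_oval: loose honey (orange) jade pendant, oval with a silver rim and a small silver loop at its +x end; 46 mm long (x) with the loop, 30 mm wide (y), 14 mm high, about 50 g; the rim's upright sides reach 8 mm up, the stone above is rounded. Origin: middle of its length, on the underside; z up
- honey_disc: loose honey (orange) jade ring-shaped disc, 38 mm across with a 12 mm hole, 12 mm high, about 40 g. Origin: centre of the underside; z up
- lavender_plaque: loose lavender (pale violet) jade pendant, rectangular plaque with a small silver cap at its +x end; 46 mm long (x) with the cap, 30 mm wide (y), 12 mm high, about 50 g. Origin: middle of its length, on the underside; z up
- tray_green: fixed black velvet tray with grey rims for green jade; a green master stone (32 mm dome, top at 21 mm) is fixed on a tab (x 52 to 88, 40 wide, 10 high) at its +x side. 104 (x) x 144 (y) mm outside, rims 12 high, walls 4 thick, floor 4 above the table. A wall along the x axis parts it into two bays, each 96 (x) x 66 (y) inside, centred at x 0, y +35 and y -35. Origin: centre of underside, z up
- tray_honey: fixed black velvet tray with grey rims for honey (orange) jade; a honey (orange) master stone (32 mm dome, top at 21 mm) is fixed on a tab (x 52 to 88, 40 wide, 10 high) at its +x side. 104 (x) x 144 (y) mm outside, rims 12 high, walls 4 thick, floor 4 above the table. A wall along the x axis parts it into two bays, each 96 (x) x 66 (y) inside, centred at x 0, y +35 and y -35. Origin: centre of underside, z up
- tray_lavender: fixed black velvet tray with grey rims for lavender (pale violet) jade; a lavender (pale violet) master stone (32 mm dome, top at 21 mm) is fixed on a tab (x 52 to 88, 40 wide, 10 high) at its +x side. 104 (x) x 144 (y) mm outside, rims 12 high, walls 4 thick, floor 4 above the table. A wall along the x axis parts it into two bays, each 96 (x) x 66 (y) inside, centred at x 0, y +35 and y -35. Origin: centre of underside, z up
- loupe: loose folding loupe, dark steel with a round lens, 52 mm (x) by 24 mm (y) by 20 mm high, lying among the jade; to be left alone. Origin: on the underside, 24 mm from its -x end; z up
- torch: loose pocket torch, black with a steel head at +x, 110 mm long (x), 22 mm wide and high, lying between two of the trays; to be left alone. Origin: on the underside, at the middle of its length; z up

How it is judged (in metres and radians):
At the end, for the whole second after the job is handed in: Every piece is in a bay of the tray of its colour, one to a bay, right side up, flat on the bay floor (within 3 mm, tilted under 0.1 rad), anywhere between the walls, at rest (below 0.02 m/s); loupe and torch within 30 mm of their start (((y of green_oval in the frame of tray_green between 0.005 and 0.068 m and x of green_oval in the frame of tray_green between -0.048 and 0.048 m and z of each of green_oval, green_plaque in the frame of tray_green below 0.007 m and angle between each of green_oval, green_plaque's own z axis and vertical below 0.1 rad and y of green_plaque in the frame of tray_green between -0.068 and -0.005 m and x of green_plaque in the frame of tray_green between -0.048 and 0.048 m) or (y of green_oval in the frame of tray_green between -0.068 and -0.005 m and x of green_oval in the frame of tray_green between -0.048 and 0.048 m and z of each of green_oval, green_plaque in the frame of tray_green below 0.007 m and angle between each of green_oval, green_plaque's own z axis and vertical below 0.1 rad and y of green_plaque in the frame of tray_green between 0.005 and 0.068 m and x of green_plaque in the frame of tray_green between -0.048 and 0.048 m)) and ((y of honey_oval in the frame of tray_honey between 0.005 and 0.068 m and x of honey_oval in the frame of tray_honey between -0.048 and 0.048 m and z of each of honey_oval, honey_disc in the frame of tray_honey below 0.007 m and angle between each of honey_oval, honey_disc's own z axis and vertical below 0.1 rad and y of honey_disc in the frame of tray_honey between -0.068 and -0.005 m and x of honey_disc in the frame of tray_honey between -0.048 and 0.048 m) or (y of honey_oval in the frame of tray_honey between -0.068 and -0.005 m and x of honey_oval in the frame of tray_honey between -0.048 and 0.048 m and z of each of honey_oval, honey_disc in the frame of tray_honey below 0.007 m and angle between each of honey_oval, honey_disc's own z axis and vertical below 0.1 rad and y of honey_disc in the frame of tray_honey between 0.005 and 0.068 m and x of honey_disc in the frame of tray_honey between -0.048 and 0.048 m)) and ((y of lavender_plaque in the frame of tray_lavender between 0.005 and 0.068 m and x of lavender_plaque in the frame of tray_lavender between -0.048 and 0.048 m and z of lavender_plaque in the frame of tray_lavender below 0.007 m and angle between lavender_plaque's own z axis and vertical below 0.1 rad) or (y of lavender_plaque in the frame of tray_lavender between -0.068 and -0.005 m and x of lavender_plaque in the frame of tray_lavender between -0.048 and 0.048 m and z of lavender_plaque in the frame of tray_lavender below 0.007 m and angle between lavender_plaque's own z axis and vertical below 0.1 rad)) and linear speed of each of green_oval, green_plaque, honey_oval, honey_disc, lavender_plaque below 0.02 m/s and distance of each of loupe, torch from where it was at the start of the episode below 0.03 m); the robot touches nothing.
It fails at once if the loupe was pushed out of its place (more than 30 mm) (distance of loupe from where it was at the start of the episode above 0.03 m).
It fails at once if the torch was pushed out of its place (more than 30 mm) (distance of torch from where it was at the start of the episode above 0.03 m).
It fails at once if a jade piece was dropped (moving faster than 0.7 m/s within 30 mm of the table) ((height (world z) of green_oval below 0.03 m and linear speed of green_oval above 0.7 m/s) or (height (world z) of green_plaque below 0.03 m and linear speed of green_plaque above 0.7 m/s) or (height (world z) of honey_oval below 0.03 m and linear speed of honey_oval above 0.7 m/s) or (height (world z) of honey_disc below 0.03 m and linear speed of honey_disc above 0.7 m/s) or (height (world z) of lavender_plaque below 0.03 m and linear speed of lavender_plaque above 0.7 m/s)).
It also fails if it takes over 106 s, if anything falls off the work surface, if the arm or the gripper's body presses on something with over 40 N, if the wrist force passes 120 N, or if a joint passes its speed limit or range.

### The arm

A 7-joint arm with a two-finger parallel gripper is mounted at the origin on the work surface. World frame = base frame: x ahead of the robot, y to its left, z up, the work surface at z = 0. Lengths are in mm, angles in rad, forces in N, time in s.
With the tool pointing down it reaches from about 350 to 775 mm from the base axis. Payload 3.1 kg.
Tool frame: the origin (TCP) lies on the centre line of the jaws, within the pads' length; the fingertips stand 14 mm ahead of it and the grasp point (between the pads) lies 5 mm behind it; z points along the fingers, y is the line along which they close (so a half turn about z gives the same grasp; the last joint's range is limited). The gripper opens to 85 mm and grips with 20 to 120 N. Pads are 22 mm wide; open, the fingers measure 114 mm over their backs; the gripper's body (76 mm by 85 mm) begins 54 mm behind the grasp point. The pads swing forward as they close: fully open they stand 13 mm farther back than shut.
Start: joints at [1.248, 0.311, 0.014, 1.512, -0.004, 1.319, -0.027], TCP at [152.451, -528.465, 245.304] pointing down, gripper open.
Joint ranges: [-2.7, 2.7], [-0.3, 1.91], [-1.27, 1.3], [0.12, 2.57], [-1.44, 4.58], [0.2, 2.03], [-3.05, 3.05]. Speed limits (rad/s): [2.79, 2.79, 3.14, 3.14, 3.14, 3.14, 3.14].

### API

Orientations are given as a unit quaternion [w, x, y, z].
In Python, from plant import arm, eyes gives the robot as it stands. The module is installed in compiled form; this text tells all that it offers.
- The arm moves only by the tool send_rows, never from a script. Its arguments are lists of equal length, an entry for each row: "slide": the shift along the tool's x, y, z in m, a list of three; "twist": the turn about the tool's z in degrees; "fingers": the finger opening in m, from 0 to 0.0854. A call has 1 to 8 rows; each row shifts and turns the commanded pose from where the row before left it, along the tool's axes as they then stand; what a row does not reach is not made up. A row lasts 1/10 s, in which the tool goes at most 50 mm and 8.59 degrees, less where a joint would pass 70% of its speed; a pose out of reach is approached as far as the arm can. A call with a gripper value outside its range is refused whole. The fingers move at their own pace and stop on an object; "grip_force" is the grip in N (left out, the last holds). Time passes only in rows, so rows that do not move let the fingers close. It gives the time, the measured TCP pose, the force, the opening and the grip force at its end, in the units of the state.
- arm.get_state(): the state, without advancing time (a new reading comes with each control period).
- eyes.grab_frame(name): name is "scene" or "top" or "wrist"; returns the picture (400x640x3 uint8, red, green, blue); there is no depth.
- eyes.camera_params(name): a dict with "mtx" (3x3 intrinsics, pixels), "origin" and "orientation" of the camera in the world; the wrist camera has in their place "hand_eye" (4x4, takes a point from camera to tool coordinates, whose origin is the TCP and whose axes are the flange's). Camera axes: x right, y down, z forward; pixel columns grow to the right and rows downward; lengths in mm; the calibration is good to about 2 mm. A picture is of the moment at which its call begins: read the wrist's pose just before it. camera_params takes no time and is no camera call.
- arm.finish_job(): hands the job in; it is judged then, once.
The state is a dict: "time_s": time; "joints": joint angles; "dq": joint speeds; "tau": joint torques, N m; "eef_pos": TCP position; "tcp_rot": TCP orientation; "ft_force": force on the tool from outside, world axes, zero at the start; "moment": the same for the moment, N m; "opening": finger opening in mm; "finger_force": force on a finger pad.
Only numpy, scipy, OpenCV 4.12 (cv2) and the standard library are available. Lean on these libraries where they do the work, as an engineer would, in place of code of your own. Each camera call takes 0.05 s, during which the arm holds its last target. There are 200 camera calls.

## Working session

There is one attempt and no reset: what is moved stays moved. The work goes in short steps, Python scripts to look and compute and a tool call to move; the robot and the scene stay as the last step left them, time stands still between calls to the robot, and variables do not carry over. Pictures are saved under pics/ and viewed, at most 14 in all, crops included, and the job is handed in when it is done.

Besides the shell and the picture viewer there is one more tool, called after "Request:" as a command line: name --pt "numbers of a row" for each row, then --argument value for the rest. send_rows: Moves the arm, as the interface text tells. Its arguments: {"type":"object","properties":{"slide":{"type":"array","items":{"type":"array","items":{"type":"number"}}},"twist":{"type":"array","items":{"type":"number"}},"fingers":{"type":"array","items":{"type":"number"}},"grip_force":{"type":"number"}},"required":["slide","twist","fingers"]}

```bash
mkdir -p pics
python3 - <<'E'
from plant import arm, eyes
import cv2
s=arm.get_state(); print(s['time_s'],s['eef_pos'],s['tcp_rot'],s['opening'])
for n in ['top','scene']:
    cv2.imwrite(f'pics/{n}0.png',eyes.grab_frame(n)[:,:,::-1]); print(n,eyes.camera_params(n))
print(eyes.camera_params('wrist'))
E
```

```text
0.0 [ 152.25447344 -527.7635478   244.19379072] [-1.19564572e-03  9.90153703e-01  1.39979188e-01 -2.03513073e-04] 84.99964774116351
top {'mtx': array([[360.82625238,   0.        , 318.16748318],
       [  0.        , 360.82625238, 202.12917223],
       [  0.        ,   0.        ,   1.        ]]), 'origin': array([428.08332548,   8.67854694, 792.53951346]), 'orientation': array([ 0.03367207, -0.69888183,  0.71385918, -0.02890416])}
scene {'mtx': array([[408.10806633,   0.        , 317.64401166],
       [  0.        , 408.10806633, 201.57716743],
       [  0.        ,   0.        ,   1.        ]]), 'origin': array([953.56282708, 310.32053447, 723.03661036]), 'orientation': array([-0.1506979 ,  0.44953463,  0.83123052, -0.29028362])}
{'mtx': array([[350.27584719,   0.        , 320.87957597],
       [  0.        , 350.27584719, 204.42457892],
       [  0.        ,   0.        ,   1.        ]]), 'hand_eye': array([[-1.33078119e-04, -9.49454105e-01, -3.13905854e-01,
         8.07845261e+01],
       [ 9.99997937e-01,  5.09907271e-04, -1.96623092e-03,
         8.42834003e-02],
       [ 2.02690890e-03, -3.13905468e-01,  9.49452078e-01,
        -1.28332447e+02],
       [ 0.00000000e+00,  0.00000000e+00,  0.00000000e+00,
         1.00000000e+00]])}
```

View pics/top0.png

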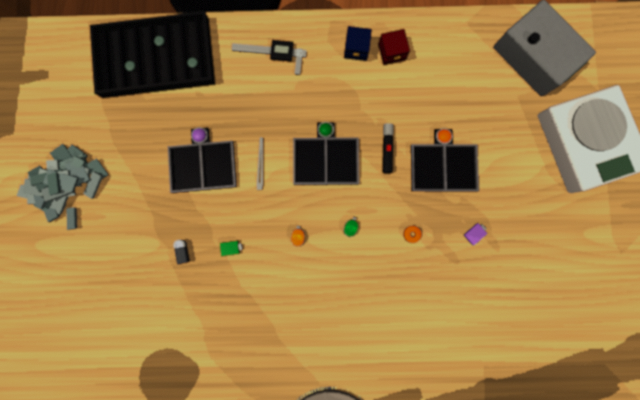

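The top view shows the lavender, green and honey trays at about (202,166), (326,160) and (445,167). The pieces lie at green plaque (231,248), honey oval (298,237), green oval (351,228), honey disc (412,234) and lavender plaque (476,233). The loupe is at (181,251) and the torch at (388,148).

```bash
cat > h.py <<'E'
from plant import arm, eyes
import cv2, numpy as np
from scipy.spatial.transform import Rotation as R
def rot(q): return R.from_quat(np.roll(q,-1)).as_matrix()
def ray(uv,name,st=None):
    p=eyes.camera_params(name); K=p['mtx']
    if name=='wrist':
        H=p['hand_eye']; A=rot(st['tcp_rot']); Rm=A@H[:3,:3]; o=A@H[:3,3]+st['eef_pos']
    else: Rm=rot(p['orientation']); o=p['origin']
    return o,(Rm@np.linalg.inv(K)@np.r_[uv,[1][:1]].reshape(3) if np.ndim(uv)==1 else 0)
def onplane(uv,z,name,st=None):
    o,d=ray(np.array(uv,float),name,st); return o+d*(z-o[2])/d[2]
HUE={'green':(40,85),'honey':(6,18),'lav':(120,150)}
def blobs(im,col,amin=40,smin=130,vmin=60):
    hsv=cv2.cvtColor(im,cv2.COLOR_RGB2HSV); a,b=HUE[col]
    s=210 if col=='honey' else (90 if col=='lav' else smin)
    m=cv2.inRange(hsv,(a,s,vmin),(b,255,255)); m=cv2.morphologyEx(m,cv2.MORPH_CLOSE,np.ones((3,3)))
    c,_=cv2.findContours(m,cv2.RETR_EXTERNAL,cv2.CHAIN_APPROX_NONE)
    return [x for x in c if cv2.contourArea(x)>amin]
def rect_world(c,z,name,st=None):
    P=np.array([onplane(p,z,name,st)[:2] for p in c[:,0,:]],np.float32)
    return cv2.minAreaRect(P)
E
python3 - <<'E'
from h import *
im=cv2.imread('pics/top0.png')[:,:,::-1].copy()
for col in HUE:
    for c in blobs(im,col):
        r=rect_world(c,10,'top'); print(col,cv2.boundingRect(c),np.round(r[0],0),np.round(r[1],0),round(r[2]))
# trays: dark
g=cv2.cvtColor(im,cv2.COLOR_RGB2GRAY); 
for (x0,x1) in [(160,245),(285,365),(405,485)]:
    m=np.zeros_like(g); m[134:198,x0:x1]=(g[134:198,x0:x1]<105)*255
    m=cv2.morphologyEx(m,cv2.MORPH_CLOSE,np.ones((5,5)))
    c=max(cv2.findContours(m,0,1)[0],key=cv2.contourArea); r=rect_world(c,10,'top'); print('tray',np.round(r[0]),np.round(r[1]),round(r[2],1))
print(rot(arm.get_state()['tcp_rot']).round(3), onplane((181,251),10,'top'),onplane((388,148),10,'top'))
E
cp pics/top0.png /tmp/; python3 -c "
import cv2;i=cv2.imread('pics/top0.png')[120:270,160:500];cv2.imwrite('pics/crop0.png',cv2.resize(i,None,fx=2.35,fy=2.35,interpolation=2))"
```

```text
green (220, 241, 20, 15) [403. 207.] [28. 40.] 7
green (344, 220, 14, 17) [440. -55.] [28. 35.] 88
green (319, 123, 13, 13) [660.  -5.] [25. 25.] 44
honey (291, 230, 13, 16) [422.  61.] [26. 32.] 89
honey (404, 226, 17, 17) [ 424. -188.] [34. 35.] 88
honey (439, 130, 12, 12) [ 639. -269.] [24. 25.] 87
lav (465, 224, 21, 20) [ 423. -323.] [28. 39.] 43
lav (193, 129, 12, 12) [654. 276.] [25. 24.] 0
tray [592. 266.] [126. 151.] 4.4
tray [593.  -8.] [146. 112.] 88.7
tray [ 579. -264.] [147. 127.] 88.8
[[ 0.961  0.277 -0.001]
 [ 0.277 -0.961  0.002]
 [-0.    -0.002 -1.   ]] [398.12806507 311.35177868  10.        ] [ 613.98528941 -143.09775481   10.        ]
```

View pics/crop0.png

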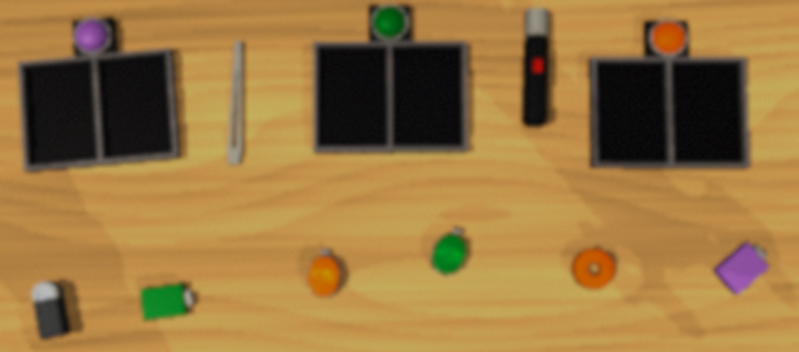

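Trays are confirmed in the crop, with both far rims parallel to world y. First I'll go to the lavender plaque.

```bash
cat >> h.py <<'E'
def plan(x,y,z,psi,step=40):
    "tool-frame shift (mm) in the present frame, then twist; psi = world yaw of tool x"
    s=arm.get_state(); A=rot(s['tcp_rot']); d=A.T@(np.array([x,y,z])-s['eef_pos'])
    yaw=np.degrees(np.arctan2(A[1,0],A[0,0])); t=-((psi-yaw+180)%360-180)
    n=int(np.ceil(np.linalg.norm(d)/step)); m=int(np.ceil(abs(t)/8.5))
    print('at',s['eef_pos'].round(1),'yaw',yaw.round(1),'total',d.round(1),n,'rows',(d/max(n,1)).round(1),'twist',round(t,1),m,'rows',round(t/max(m,1),2), 't',round(s['time_s'],1))
E
python3 - <<'E'
from h import *
for n,u in dict(lav=(202.6,166.8),green=(326.8,161.3),honey=(444.7,167.9)).items(): print(n,onplane(u,12,'top').round(0))
for _ in range(3): print(arm.get_state()['eef_pos'])
plan(423,-323,120,135)
E
```

```text
lav [581. 265.  12.]
green [587.  -8.  12.]
honey [ 567. -265.   12.]
[ 152.23380463 -527.86339294  244.33181405]
[ 152.23380463 -527.86339294  244.33181405]
[ 152.23380463 -527.86339294  244.33181405]
at [ 152.2 -527.9  244.3] yaw 16.1 total [ 317.  -121.5  124.5] 10 rows [ 31.7 -12.2  12.5] twist -118.9 14 rows -8.49 t 0.1
```

Request:
send_rows --pt "0.032 -0.012 0.012" --pt "0.032 -0.012 0.012" --pt "0.032 -0.012 0.012" --pt "0.032 -0.012 0.012" --pt "0.032 -0.012 0.012" --pt "0.032 -0.012 0.012" --pt "0.032 -0.012 0.012" --pt "0.032 -0.012 0.012" --twist '[0,0,0,0,0,0,0,0]' --fingers '[0.06,0.06,0.06,0.06,0.06,0.06,0.06,0.06]' --grip_force 30

```text
time_s: 0.9
eef_pos: [372.4, -364.1, 148.4]
tcp_rot: [-0.0, 0.99, 0.14, -0.0]
ft_force: [1.1, -0.9, -0.2]
opening: 59.8
finger_force: 0.0
```

Request:
send_rows --pt "0.032 -0.012 0.012" --pt "0.029 -0.012 0.012" --pt "0 0 0" --pt "0 0 0" --pt "0 0 0" --pt "0 0 0" --pt "0 0 0" --pt "0 0 0" --twist '[0,0,-8.5,-8.5,-8.5,-8.5,-8.5,-8.5]' --fingers '[0.06,0.06,0.06,0.06,0.06,0.06,0.06,0.06]'

```text
time_s: 1.7
eef_pos: [423.3, -325.0, 124.7]
tcp_rot: [-0.001, 0.832, 0.555, -0.0]
ft_force: [-0.4, -0.6, -0.2]
opening: 60.2
finger_force: 0.0
```

Request:
send_rows --pt "0 0 0" --pt "0 0 0" --pt "0 0 0" --pt "0 0 0" --pt "0 0 0" --pt "0 0 0" --pt "0 0 0" --pt "0 0 0" --twist '[-8.5,-8.5,-8.5,-8.5,-8.5,-8.5,-8.5,-8.5]' --fingers '[0.06,0.06,0.06,0.06,0.06,0.06,0.06,0.06]'

```text
time_s: 2.5
eef_pos: [423.3, -325.2, 124.8]
tcp_rot: [-0.001, 0.379, 0.925, 0.0]
ft_force: [0.4, 1.3, 0.5]
opening: 60.2
finger_force: 0.0
```

Request:
send_rows --pt "0 0 0" --pt "0 0 0" --pt "0 0 0" --twist '[0,0,0]' --fingers '[0.06,0.06,0.06]'

```text
time_s: 2.8
eef_pos: [423.6, -325.3, 125.1]
tcp_rot: [-0.0, 0.383, 0.924, -0.0]
ft_force: [0.1, -1.1, 0.5]
opening: 59.6
finger_force: 0.0
```

```bash
cat >> h.py <<'E'
def look(col,z,tag,amin=500):
    st=arm.get_state(); im=eyes.grab_frame('wrist'); cv2.imwrite(f'pics/{tag}.png',im[:,:,::-1])
    print(st['eef_pos'].round(1),st['joints'].round(2),st['opening'])
    for c in blobs(im,col,amin):
        r=rect_world(c,z,'wrist',st); b=cv2.boxPoints(r); e=b[1]-b[0],b[2]-b[1]; L=max(e,key=np.linalg.norm)
        print(col,cv2.boundingRect(c),'c',np.round(r[0],1),'size',np.round(r[1],1),'long axis',np.degrees(np.arctan2(L[1],L[0])).round(1))
E
python3 - <<'E'
from h import *
look('lav',11,'w_lav')
E
```

```text
[ 423.6 -325.3  125.1] [ 1.06  0.44 -0.58  1.71  0.27  1.07  1.17] 59.614433966290385
lav (302, 175, 42, 53) c [ 422.4 -322. ] size [27.2 38.1] long axis -51.4
```

View pics/w_lav.png

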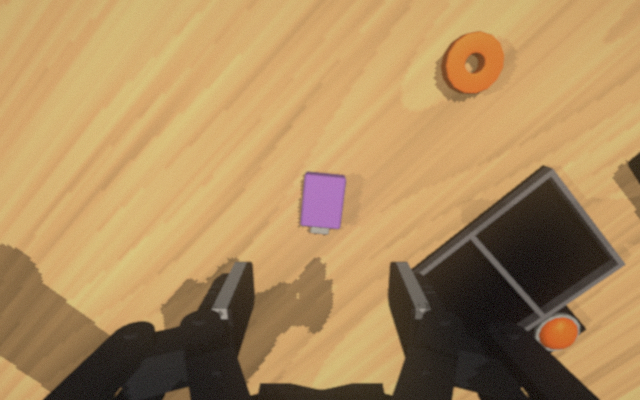

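The plaque is upright in the wrist view at (323,201), with nothing near the fingers. Long axis is −51°, so I turn +6.4° and go down.

Run:
```python
from h import *
plan(422.4,-322,16,128.6,25)
```

```text
at [ 423.7 -325.3  125.2] yaw 135.0 total [  3.2   1.5 109.2] 5 rows [ 0.6  0.3 21.8] twist 6.4 1 rows 6.4 t 2.9
```

Request:
send_rows --pt "0.003 0.0015 0.025" --pt "0 0 0.03" --pt "0 0 0.03" --pt "0 0 0.018" --pt "0 0 0.006" --pt "0 0 0" --pt "0 0 0" --pt "0 0 0" --twist '[6.4,0,0,0,0,0,0,0]' --fingers '[0.06,0.06,0.06,0.06,0.06,0.06,0.03,0.01]' --grip_force 30

```text
time_s: 3.65
eef_pos: [423.8, -322.8, 17.7]
tcp_rot: [0.001, 0.433, 0.901, -0.0]
ft_force: [0.3, -0.2, 0.7]
opening: 31.8
finger_force: 0.0
```

Request:
send_rows --pt "0 0 0" --pt "0 0 0" --pt "0 0 0" --pt "0 0 -0.01" --pt "0 0 -0.03" --pt "0 0 -0.04" --twist '[0,0,0,0,0,0]' --fingers '[0.01,0.01,0.01,0.01,0.01,0.01]'

```text
time_s: 4.25
eef_pos: [420.6, -320.9, 95.5]
tcp_rot: [-0.003, 0.433, 0.901, 0.001]
ft_force: [0.7, -1.3, -0.5]
opening: 29.3
finger_force: 29.8
```

Run:
```python
from h import *
look('lav',11,'w_lav2'); plan(581,230,96,90)
```

```text
[ 420.6 -320.9   95.5] [ 1.04  0.47 -0.55  1.75  0.28  1.01  1.05] 29.282102689544907
lav (288, 237, 67, 82) c [ 447.2 -354.6] size [45.8 62.7] long axis -51.3
at [ 425.8 -323.7  103.6] yaw 128.7 total [335.1 467.4   5.4] 15 rows [22.3 31.2  0.4] twist 38.7 5 rows 7.74 t 4.3
```

View pics/w_lav2.png

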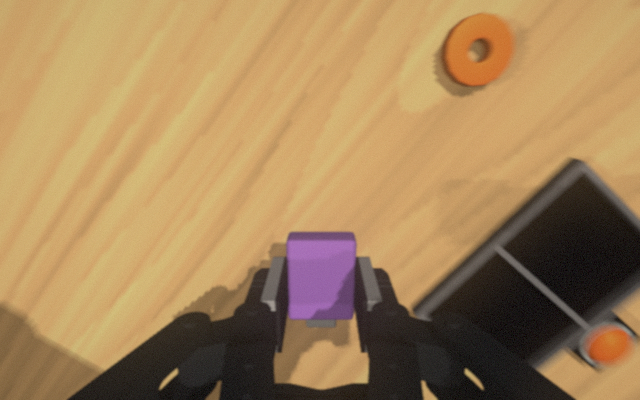

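Held cleanly, opening 29 mm. Now I carry it to the lavender tray's right bay.

Request:
send_rows --pt "0.01 0.014 0" --pt "0.022 0.031 0" --pt "0.022 0.031 0" --pt "0.022 0.031 0" --pt "0.022 0.031 0" --pt "0.022 0.031 0" --pt "0.022 0.031 0" --pt "0.022 0.031 0" --twist '[0,0,0,0,0,0,0,0]' --fingers '[0.01,0.01,0.01,0.01,0.01,0.01,0.01,0.01]'

```text
time_s: 5.1
eef_pos: [500.5, -48.4, 96.6]
tcp_rot: [0.0, 0.433, 0.901, -0.0]
ft_force: [-0.2, -0.1, -0.7]
opening: 29.1
finger_force: 29.8
```

Request:
send_rows --pt "0.022 0.031 0" --pt "0.022 0.031 0" --pt "0.022 0.031 0" --pt "0.022 0.031 0" --pt "0.022 0.031 0" --pt "0.022 0.031 0" --pt "0.022 0.031 0" --pt "0.015 0.02 0" --twist '[0,0,0,0,0,0,0,0]' --fingers '[0.01,0.01,0.01,0.01,0.01,0.01,0.01,0.01]'

```text
time_s: 5.9
eef_pos: [579.5, 234.0, 96.5]
tcp_rot: [-0.001, 0.432, 0.902, 0.001]
ft_force: [0.2, 0.0, -0.1]
opening: 28.9
finger_force: 29.8
```

Request:
send_rows --pt "0 0 0" --pt "0 0 0" --pt "0 0 0" --pt "0 0 0" --pt "0 0 0" --pt "0 0 0" --pt "0 0 0" --pt "0 0 0" --twist '[7.7,7.7,7.7,7.7,7.7,0,0,0]' --fingers '[0.01,0.01,0.01,0.01,0.01,0.01,0.01,0.01]'

```text
time_s: 6.7
eef_pos: [579.6, 230.3, 96.2]
tcp_rot: [-0.0, 0.705, 0.709, -0.0]
ft_force: [0.5, -0.1, 0.4]
opening: 29.0
finger_force: 29.9
```

Run:
```python
from h import *
look('lav',11,'w_lav3'); plan(583,230,21,93)
```

```text
[579.6 230.3  96.2] [-0.1   0.62 -0.46  1.48  0.3   1.11 -0.62] 28.953588180511016
lav (286, 230, 71, 89) c [579.9 189. ] size [47.1 68.2] long axis -89.6
lav (420, 127, 47, 46) c [654.1 276.5] size [27.1 27.8] long axis -6.6
at [579.7 230.3  96.2] yaw 90.3 total [-0.3  3.3 75.2] 2 rows [-0.1  1.7 37.6] twist -2.7 1 rows -2.73 t 6.8
```

View pics/w_lav3.png

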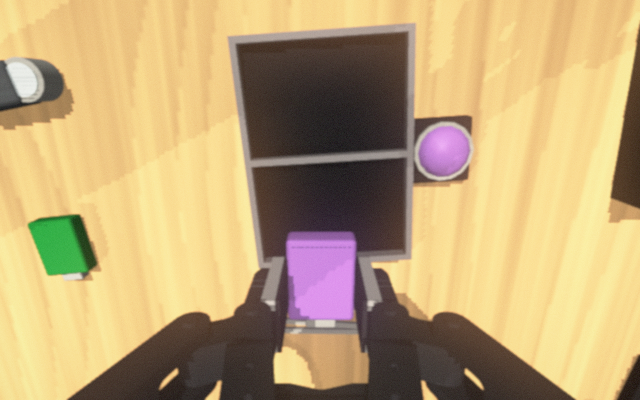

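The lavender tray fills the middle: outer corners about (231,38), (414,26), (411,260), (263,266), divider at y≈157, and the lavender master at (443,150). I'll turn those into a position.

Run:
```python
from h import *
st=arm.get_state()
P=np.array([onplane(u,12,'wrist',st)[:2] for u in [(231,38),(414,26),(411,260),(263,266),(249,160),(410,154)]]); print(P.round(0),P[:4].mean(0))
```

```text
[[530. 338.]
 [630. 344.]
 [641. 202.]
 [541. 197.]
 [535. 270.]
 [634. 274.]] [585.21184011 270.13549332]
```

Run:
```python
from h import *
plan(587.5,236,20.5,94.4)
```

```text
at [579.7 230.3  96.2] yaw 90.3 total [ 5.7  7.9 75.7] 2 rows [ 2.8  3.9 37.9] twist -4.1 1 rows -4.13 t 6.8
```

Request:
send_rows --pt "0.0057 0.0079 0" --pt "0 0 0.03" --pt "0 0 0.025" --pt "0 0 0.012" --pt "0 0 0.004" --pt "0 0 0.002" --pt "0 0 0.002" --pt "0 0 0.0007" --twist '[-4.1,0,0,0,0,0,0,0]' --fingers '[0.01,0.01,0.01,0.01,0.01,0.01,0.01,0.01]'

```text
time_s: 7.55
eef_pos: [588.6, 236.6, 21.9]
tcp_rot: [0.0, 0.68, 0.733, 0.001]
ft_force: [-1.3, -0.9, 3.4]
opening: 29.1
finger_force: 30.3
```

Request:
send_rows --pt "0 0 0" --pt "0 0 0" --twist '[0,0]' --fingers '[0.01,0.01]'

```text
time_s: 7.75
eef_pos: [588.5, 236.6, 21.9]
tcp_rot: [0.0, 0.68, 0.733, 0.001]
ft_force: [-0.5, -0.4, 2.7]
opening: 29.0
finger_force: 30.3
```

Touching (3 N). Release, rise, and head for the green plaque.

Request:
send_rows --pt "0 0 0" --pt "0 0 0" --pt "0 0 0" --pt "0 0 -0.01" --pt "0 0 -0.03" --pt "0 0 -0.04" --pt "0 0 0" --pt "0 0 0" --twist '[0,0,0,0,0,0,0,0]' --fingers '[0.035,0.042,0.044,0.044,0.044,0.05,0.06,0.06]'

```text
time_s: 8.55
eef_pos: [588.7, 236.8, 102.8]
tcp_rot: [0.001, 0.68, 0.733, 0.002]
ft_force: [0.4, 0.8, -0.7]
opening: 60.3
finger_force: 0.0
```

Run:
```python
from h import *
look('lav',15,'w_lav4'); plan(403,207,125,97)
```

```text
[588.7 236.8 102.8] [-0.1   0.63 -0.48  1.45  0.31  1.13 -0.56] 60.29332728203411
lav (296, 184, 49, 62) c [588.2 238.9] size [31.2 42.5] long axis -85.8
lav (404, 145, 45, 44) c [652.2 276.3] size [27.5 27.3] long axis 29.9
at [587.7 236.  101.1] yaw 94.3 total [ -15.1 -186.4  -24. ] 5 rows [ -3.  -37.3  -4.8] twist -2.7 1 rows -2.71 t 8.6
```

Lavender plaque sits at (588,239), flat in its bay. Green plaque next.

Request:
send_rows --pt "-0.003 -0.037 -0.005" --pt "-0.003 -0.037 -0.005" --pt "-0.003 -0.037 -0.005" --pt "-0.003 -0.037 -0.005" --pt "-0.003 -0.037 -0.004" --pt "0 0 0" --pt "0 0 0" --pt "0 0 0" --twist '[0,0,0,0,-2.7,0,0,0]' --fingers '[0.06,0.06,0.06,0.06,0.06,0.06,0.06,0.06]'

```text
time_s: 9.4
eef_pos: [405.1, 207.0, 124.3]
tcp_rot: [-0.0, 0.663, 0.749, 0.0]
ft_force: [0.2, 0.5, 0.4]
opening: 59.9
finger_force: 0.0
```

Run:
```python
from h import *
look('green',11,'w_gp')
```

```text
[405.1 207.  124.3] [-0.02  0.28 -0.58  1.92  0.18  0.99 -0.56] 59.91979268304213
green (300, 175, 39, 53) c [403.4 210.2] size [28.1 39.5] long axis -83.1
```

Run:
```python
from h import *
plan(403.4,210.2,16,96.9)
```

```text
at [405.3 207.2 124.3] yaw 96.9 total [  3.2  -1.6 108.3] 3 rows [ 1.1 -0.5 36.1] twist 0.0 1 rows 0.02 t 9.4
```

Request:
send_rows --pt "0.0032 -0.0016 0.025" --pt "0 0 0.03" --pt "0 0 0.03" --pt "0 0 0.018" --pt "0 0 0.005" --pt "0 0 0" --pt "0 0 0" --pt "0 0 0" --twist '[0,0,0,0,0,0,0,0]' --fingers '[0.06,0.06,0.06,0.06,0.06,0.06,0.03,0.01]'

```text
time_s: 10.25
eef_pos: [403.5, 210.9, 17.7]
tcp_rot: [0.001, 0.663, 0.749, 0.001]
ft_force: [-0.7, -0.0, 0.2]
opening: 31.7
finger_force: 0.0
```

Request:
send_rows --pt "0 0 0" --pt "0 0 0" --pt "0 0 0" --pt "0 0 -0.01" --pt "0 0 -0.03" --pt "0 0 -0.04" --pt "0 0 0" --twist '[0,0,0,0,0,0,0]' --fingers '[0.01,0.01,0.01,0.01,0.01,0.01,0.01]'

```text
time_s: 10.95
eef_pos: [405.6, 212.6, 101.5]
tcp_rot: [0.002, 0.663, 0.749, 0.005]
ft_force: [-0.4, 0.7, -1.0]
opening: 29.0
finger_force: 29.9
```

Run:
```python
from h import *
plan(590,29,96,91)
```

```text
at [405.6 212.6 101.5] yaw 97.0 total [-204.7  160.6    6.4] 7 rows [-29.2  22.9   0.9] twist 6.0 1 rows 6.0 t 10.9
```

Request:
send_rows --pt "-0.015 0.012 0" --pt "-0.029 0.023 0" --pt "-0.029 0.023 0" --pt "-0.029 0.023 0" --pt "-0.029 0.023 0" --pt "-0.029 0.023 0" --pt "-0.028 0.023 0" --pt "-0.015 0.013 0" --twist '[0,0,0,0,0,0,0,0]' --fingers '[0.01,0.01,0.01,0.01,0.01,0.01,0.01,0.01]'

```text
time_s: 11.75
eef_pos: [590.2, 24.3, 95.8]
tcp_rot: [0.001, 0.664, 0.747, -0.001]
ft_force: [-1.3, -0.8, -0.8]
opening: 29.1
finger_force: 29.9
```

Request:
send_rows --pt "0 0 0" --pt "0 0 0" --pt "0 0 0" --pt "0 0 0" --twist '[6,0,0,0]' --fingers '[0.01,0.01,0.01,0.01]'

```text
time_s: 12.15
eef_pos: [588.1, 29.5, 96.4]
tcp_rot: [-0.0, 0.7, 0.714, -0.0]
ft_force: [0.5, -0.6, -0.6]
opening: 28.9
finger_force: 29.9
```

Run:
```python
from h import *
look('green',12,'w_gp2')
```

```text
[588.1  29.5  96.4] [ 0.23  0.55 -0.44  1.59  0.26  1.06 -0.26] 28.868180886274065
green (90, 306, 53, 37) c [442.1 -53.7] size [36.5 30.8] long axis 1.2
green (405, 251, 43, 38) c [660.4  -5.1] size [28.8 28.2] long axis 1.2
green (286, 237, 71, 88) c [589.  -16.3] size [46.9 68. ] long axis -89.0
```

View pics/w_gp2.png

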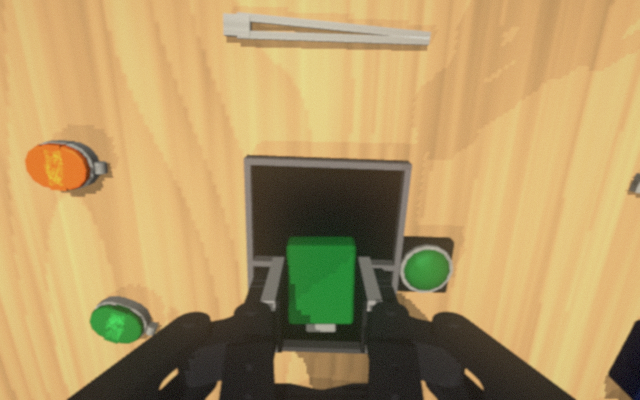

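The green tray's +y outer corners show at (245,157) and (410,162), with its divider at y≈263 and the master at (427,268). The plaque is held square.

Run:
```python
from h import *
st=arm.get_state()
P=np.array([onplane(u,12,'wrist',st)[:2] for u in [(245,157),(410,162),(250,266)]]); print(P.round(0))
d=P[1]-P[0]; th=np.arctan2(d[1],d[0]); ux=np.array([np.cos(th),np.sin(th)]); uy=np.array([-ux[1],ux[0]])
C=(P[0]+P[1])/2-72*uy; print(np.degrees(th),C,C+35*uy); b=C+36*uy; plan(b[0],b[1],21,90+np.degrees(th))
```

```text
[[541.  70.]
 [642.  69.]
 [541.  -5.]]
-0.6069163975062736 [590.82373156  -2.75097261] [591.19446876  32.24706382]
at [588.2  29.5  96.5] yaw 91.1 total [ 3.7  3.1 75.5] 2 rows [ 1.9  1.6 37.8] twist 1.7 1 rows 1.75 t 12.2
```

Request:
send_rows --pt "0.0037 0.0031 0" --pt "0 0 0.03" --pt "0 0 0.025" --pt "0 0 0.012" --pt "0 0 0.004" --pt "0 0 0.002" --pt "0 0 0.002" --pt "0 0 0.0008" --twist '[1.7,0,0,0,0,0,0,0]' --fingers '[0.01,0.01,0.01,0.01,0.01,0.01,0.01,0.01]'

```text
time_s: 13.0
eef_pos: [592.8, 32.5, 21.9]
tcp_rot: [0.001, 0.711, 0.703, 0.001]
ft_force: [-2.1, 0.7, 6.1]
opening: 29.2
finger_force: 30.4
```

Request:
send_rows --pt "0 0 0" --pt "0 0 0" --twist '[0,0]' --fingers '[0.01,0.01]'

```text
time_s: 13.2
eef_pos: [592.8, 32.5, 21.9]
tcp_rot: [0.001, 0.711, 0.703, 0.001]
ft_force: [-1.5, -0.0, 2.9]
opening: 29.0
finger_force: 30.3
```

Request:
send_rows --pt "0 0 0" --pt "0 0 0" --pt "0 0 0" --pt "0 0 -0.01" --pt "0 0 -0.03" --pt "0 0 -0.04" --pt "0 0 0" --pt "0 0 0" --twist '[0,0,0,0,0,0,0,0]' --fingers '[0.035,0.042,0.044,0.044,0.044,0.05,0.06,0.06]'

```text
time_s: 14.0
eef_pos: [593.0, 32.6, 102.7]
tcp_rot: [0.001, 0.711, 0.703, 0.001]
ft_force: [-0.3, 0.1, -0.7]
opening: 59.6
finger_force: 0.0
```

Run:
```python
from h import *
look('green',15,'w_gp3'); plan(441,-54,125,157)
```

```text
[593.   32.6 102.7] [ 0.22  0.55 -0.43  1.57  0.25  1.07 -0.29] 59.63494464138187
green (94, 311, 44, 29) c [440.3 -45. ] size [33.  18.6] long axis 32.1
green (399, 248, 39, 32) c [6.622e+02 3.000e-01] size [18.8 27.4] long axis -40.6
green (296, 188, 48, 61) c [592.3  32.2] size [42.1 30.5] long axis 89.2
at [591.7  32.2 101.1] yaw 89.3 total [ -88.1 -149.7  -23.9] 5 rows [-17.6 -29.9  -4.8] twist -67.7 8 rows -8.46 t 14.1
```

Green plaque lies centred in its bay. Next, the green oval.

Request:
send_rows --pt "-0.018 -0.03 -0.005" --pt "-0.018 -0.03 -0.005" --pt "-0.018 -0.03 -0.005" --pt "-0.017 -0.03 -0.005" --pt "-0.017 -0.03 -0.004" --pt "0 0 0" --pt "0 0 0" --pt "0 0 0" --twist '[0,0,0,0,0,-8.5,-8.5,-8.5]' --fingers '[0.06,0.06,0.06,0.06,0.06,0.06,0.06,0.06]'

```text
time_s: 14.85
eef_pos: [439.2, -54.1, 123.7]
tcp_rot: [-0.001, 0.537, 0.844, -0.001]
ft_force: [0.0, 0.4, -0.5]
opening: 59.9
finger_force: 0.0
```

Request:
send_rows --pt "0 0 0" --pt "0 0 0" --pt "0 0 0" --pt "0 0 0" --pt "0 0 0" --pt "0 0 0" --pt "0 0 0" --twist '[-8.5,-8.5,-8.5,-8.5,-8.5,0,0]' --fingers '[0.06,0.06,0.06,0.06,0.06,0.06,0.06]'

```text
time_s: 15.55
eef_pos: [439.9, -53.8, 124.0]
tcp_rot: [-0.001, 0.198, 0.98, 0.0]
ft_force: [0.6, -0.1, 0.2]
opening: 60.2
finger_force: 0.0
```

Run:
```python
from h import *
look('green',9,'w_go')
im=cv2.imread('pics/w_go.png'); cv2.imwrite('pics/w_goc.png',cv2.resize(im[120:290,230:420],None,fx=3,fy=3))
```

```text
[439.9 -53.8 124. ] [ 0.65  0.28 -0.66  1.94  0.2   0.99  1.06] 60.15105002905354
green (302, 185, 38, 47) c [442.3 -54.7] size [27.3 35.6] long axis -22.9
```

View pics/w_goc.png

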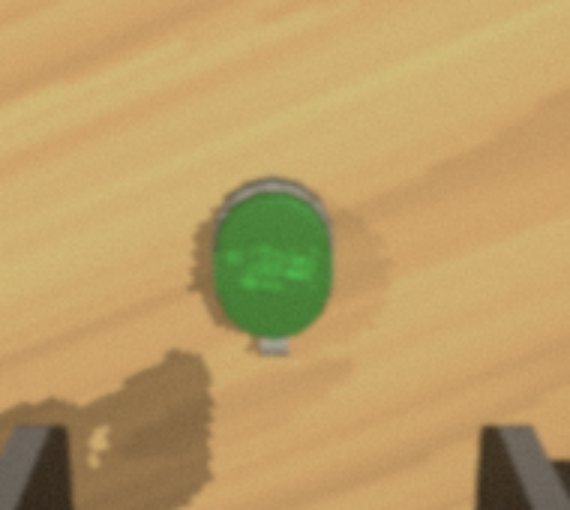

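The oval is aligned, loop at the bottom, with clear room for the fingers. I grip lower here, on the rim.

Run:
```python
from h import *
plan(442,-54.5,14.7,157)
```

```text
at [440.2 -53.8 124.2] yaw 157.1 total [-2.100e+00  1.000e-01  1.095e+02] 3 rows [-0.7  0.  36.5] twist 0.1 1 rows 0.13 t 15.6
```

Request:
send_rows --pt "-0.002 0 0.025" --pt "0 0 0.03" --pt "0 0 0.03" --pt "0 0 0.018" --pt "0 0 0.0065" --pt "0 0 0" --pt "0 0 0" --pt "0 0 0" --twist '[0,0,0,0,0,0,0,0]' --fingers '[0.06,0.06,0.06,0.06,0.06,0.06,0.04,0.034]'

```text
time_s: 16.4
eef_pos: [443.8, -54.7, 16.4]
tcp_rot: [0.001, 0.197, 0.98, -0.0]
ft_force: [0.0, 0.6, 0.0]
opening: 34.8
finger_force: 0.0
```

Request:
send_rows --pt "0 0 0" --pt "0 0 0" --pt "0 0 0" --pt "0 0 0" --twist '[0,0,0,0]' --fingers '[0.01,0.01,0.01,0.01]'

```text
time_s: 16.8
eef_pos: [443.8, -54.7, 16.5]
tcp_rot: [0.001, 0.197, 0.98, -0.0]
ft_force: [-1.8, 0.2, 6.4]
opening: 28.8
finger_force: 29.7
```

Request:
send_rows --pt "0 0 -0.01" --pt "0 0 -0.03" --pt "0 0 -0.04" --pt "0 0 0" --pt "0 0 0" --twist '[0,0,0,0,0]' --fingers '[0.01,0.01,0.01,0.01,0.01]'

```text
time_s: 17.3
eef_pos: [443.3, -54.8, 96.5]
tcp_rot: [0.001, 0.197, 0.98, -0.0]
ft_force: [-1.2, -0.4, -1.2]
opening: 28.8
finger_force: 30.0
```

Run:
```python
from h import *
plan(590.4,-37.8,96,89.4)
```

```text
at [443.3 -54.8  96.5] yaw 157.3 total [-129.1   72.5    0.8] 4 rows [-32.3  18.1   0.2] twist 67.9 8 rows 8.48 t 17.3
```

Request:
send_rows --pt "-0.018 0.01 0" --pt "-0.032 0.018 0" --pt "-0.032 0.018 0" --pt "-0.032 0.018 0" --pt "-0.015 0.0085 0" --pt "0 0 0" --pt "0 0 0" --pt "0 0 0" --twist '[0,0,0,0,0,8.5,8.5,8.5]' --fingers '[0.01,0.01,0.01,0.01,0.01,0.01,0.01,0.01]'

```text
time_s: 18.1
eef_pos: [588.1, -37.4, 93.0]
tcp_rot: [-0.002, 0.411, 0.912, -0.001]
ft_force: [-0.4, -0.0, -0.3]
opening: 28.7
finger_force: 30.0
```

Request:
send_rows --pt "0 0 0" --pt "0 0 0" --pt "0 0 0" --pt "0 0 0" --pt "0 0 0" --pt "0 0 0" --pt "0 0 0" --twist '[8.5,8.5,8.5,8.5,8.5,0,0]' --fingers '[0.01,0.01,0.01,0.01,0.01,0.01,0.01]'

```text
time_s: 18.8
eef_pos: [588.7, -37.4, 94.0]
tcp_rot: [-0.001, 0.71, 0.704, -0.001]
ft_force: [-0.3, 0.5, -0.4]
opening: 28.7
finger_force: 30.0
```

Run:
```python
from h import *
look('green',12,'w_go2'); plan(590.4,-37.8,20.5,89.4)
```

```text
[588.7 -37.4  94. ] [ 0.26  0.54 -0.32  1.59  0.19  1.05 -0.12] 28.7075765979781
green (287, 241, 69, 77) c [588.2 -80.4] size [58.6 46.2] long axis 89.6
green (415, 148, 48, 46) c [660.7  -4.9] size [28.1 28.8] long axis -0.5
green (301, 75, 54, 73) c [592.7  30.6] size [40.6 30.9] long axis 89.4
at [588.9 -37.4  94.3] yaw 89.5 total [-0.4  1.7 73.8] 2 rows [-0.2  0.8 36.9] twist 0.1 1 rows 0.05 t 18.9
```

View pics/w_go2.png

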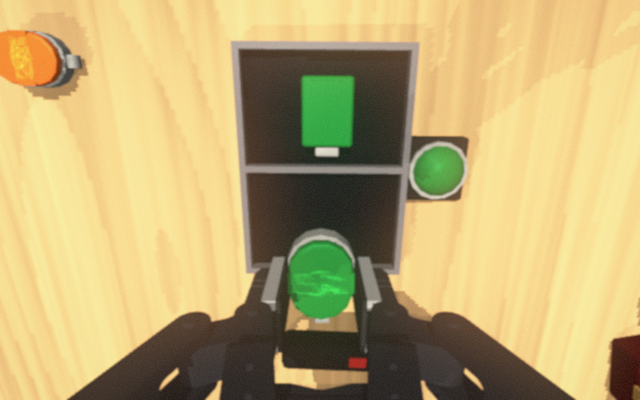

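The oval hangs level over the empty bay, and the plaque (327,111) lies flat in the other. Lowering.

Request:
send_rows --pt "0 0.0017 0" --pt "0 0 0.03" --pt "0 0 0.025" --pt "0 0 0.012" --pt "0 0 0.004" --pt "0 0 0.002" --pt "0 0 0.0015" --pt "0 0 0" --twist '[0,0,0,0,0,0,0,0]' --fingers '[0.01,0.01,0.01,0.01,0.01,0.01,0.01,0.01]'

```text
time_s: 19.65
eef_pos: [592.2, -37.5, 21.8]
tcp_rot: [0.001, 0.711, 0.703, 0.001]
ft_force: [0.5, -0.1, -0.5]
opening: 28.6
finger_force: 30.0
```

Request:
send_rows --pt "0 0 0.0005" --pt "0 0 0" --twist '[0,0]' --fingers '[0.01,0.01]'

```text
time_s: 19.85
eef_pos: [591.8, -37.5, 20.9]
tcp_rot: [0.0, 0.711, 0.703, 0.0]
ft_force: [-0.6, -1.3, -1.0]
opening: 28.6
finger_force: 30.0
```

Request:
send_rows --pt "0 0 0.0005" --pt "0 0 0.0005" --pt "0 0 0" --twist '[0,0,0]' --fingers '[0.01,0.01,0.01]'

```text
time_s: 20.15
eef_pos: [591.7, -37.5, 20.6]
tcp_rot: [0.0, 0.711, 0.703, 0.0]
ft_force: [-1.2, -0.7, 5.8]
opening: 28.4
finger_force: 30.7
```

Request:
send_rows --pt "0 0 0" --pt "0 0 0" --pt "0 0 0" --pt "0 0 -0.01" --pt "0 0 -0.03" --pt "0 0 -0.04" --pt "0 0 0" --pt "0 0 0" --twist '[0,0,0,0,0,0,0,0]' --fingers '[0.035,0.042,0.044,0.044,0.044,0.05,0.06,0.06]'

```text
time_s: 20.95
eef_pos: [592.5, -37.4, 101.2]
tcp_rot: [0.001, 0.711, 0.703, 0.001]
ft_force: [-0.9, -1.3, 0.0]
opening: 59.7
finger_force: 0.0
```

Run:
```python
from h import *
look('green',15,'w_go3'); plan(422,61,125,175)
```

```text
[592.5 -37.4 101.2] [ 0.26  0.53 -0.33  1.58  0.19  1.06 -0.13] 59.70487199524397
green (297, 190, 45, 53) c [591.4 -35.4] size [28.9 36. ] long axis -87.1
green (404, 145, 46, 45) c [659.1  -3.9] size [27.6 27.6] long axis 47.2
green (293, 76, 52, 70) c [592.4  30.7] size [39.6 30.4] long axis 89.3
at [591.2 -37.6  99.6] yaw 89.3 total [  96.5 -170.4  -25.5] 5 rows [ 19.3 -34.1  -5.1] twist -85.7 11 rows -7.79 t 21.0
```

Both greens are in. Honey oval next.

Request:
send_rows --pt "0.019 -0.034 -0.005" --pt "0.019 -0.034 -0.005" --pt "0.019 -0.034 -0.005" --pt "0.019 -0.034 -0.005" --pt "0.019 -0.034 -0.005" --pt "0 0 0" --pt "0 0 0" --pt "0 0 0" --twist '[0,0,0,0,0,-8,-8,-8]' --fingers '[0.06,0.06,0.06,0.06,0.06,0.06,0.06,0.06]'

```text
time_s: 21.8
eef_pos: [421.0, 59.5, 123.2]
tcp_rot: [-0.001, 0.547, 0.837, -0.001]
ft_force: [0.4, -0.2, -0.2]
opening: 59.9
finger_force: 0.0
```

Request:
send_rows --pt "0 0 0" --pt "0 0 0" --pt "0 0 0" --pt "0 0 0" --pt "0 0 0" --pt "0 0 0" --pt "0 0 0" --pt "0 0 0" --twist '[-8,-8,-8,-8,-8,-8,-8,-5]' --fingers '[0.06,0.06,0.06,0.06,0.06,0.06,0.06,0.06]'

```text
time_s: 22.6
eef_pos: [421.2, 59.3, 123.0]
tcp_rot: [-0.002, 0.048, 0.999, -0.0]
ft_force: [-0.1, -0.4, -0.1]
opening: 59.7
finger_force: 0.0
```

Request:
send_rows --pt "0 0 0" --pt "0 0 0" --twist '[0,0]' --fingers '[0.06,0.06]'

```text
time_s: 22.8
eef_pos: [421.7, 59.4, 123.5]
tcp_rot: [-0.001, 0.051, 0.999, -0.0]
ft_force: [-0.3, -0.9, -0.4]
opening: 60.5
finger_force: 0.0
```

Run:
```python
from h import *
look('honey',9,'w_ho')
im=cv2.imread('pics/w_ho.png'); cv2.imwrite('pics/w_hoc.png',cv2.resize(im[100:310,200:450],None,fx=2,fy=2))
```

```text
[421.7  59.4 123.5] [ 0.38  0.23 -0.63  1.99  0.17  0.97  1.13] 60.5323666757192
honey (0, 217, 30, 47) c [ 428.3 -173.8] size [21.1 40.5] long axis -21.7
```

View pics/w_hoc.png

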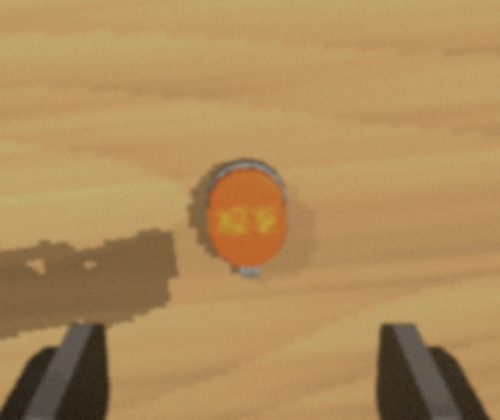

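The honey oval is at full-frame (324,208), loop at the bottom, closely aligned. My mask was too strict, so I'll loosen it on the same picture.

Run:
```python
from h import *
im=cv2.imread('pics/w_ho.png'); st=arm.get_state(); hsv=cv2.cvtColor(im,cv2.COLOR_BGR2HSV)[100:260,280:370]
m=cv2.inRange(hsv,(3,170,120),(25,255,255)); m=cv2.morphologyEx(m,cv2.MORPH_CLOSE,np.ones((7,7)))
c=max(cv2.findContours(m,0,1)[0],key=cv2.contourArea)+np.array([280,100]); r=rect_world(c,9,'wrist',st); print(cv2.boundingRect(c),r)
plan(r[0][0],r[0][1],14.7,175)
```

```text
(304, 185, 39, 48) ((425.10791015625, 61.08782196044922), (28.06407356262207, 36.42945861816406), 84.16785430908203)
at [421.9  59.4 123.7] yaw 174.2 total [ -3.2   2.  109. ] 3 rows [-1.1  0.7 36.3] twist -0.8 1 rows -0.8 t 22.9
```

Request:
send_rows --pt "-0.003 0.002 0.025" --pt "0 0 0.03" --pt "0 0 0.03" --pt "0 0 0.018" --pt "0 0 0.006" --pt "0 0 0" --pt "0 0 0" --pt "0 0 0" --twist '[0,0,0,0,0,0,0,0]' --fingers '[0.06,0.06,0.06,0.06,0.06,0.06,0.04,0.034]'

```text
time_s: 23.65
eef_pos: [426.8, 61.5, 16.4]
tcp_rot: [0.001, 0.05, 0.999, 0.0]
ft_force: [0.2, 0.4, 0.3]
opening: 34.2
finger_force: 0.0
```

Request:
send_rows --pt "0 0 0" --pt "0 0 0" --pt "0 0 0" --pt "0 0 0" --pt "0 0 -0.01" --pt "0 0 -0.03" --pt "0 0 -0.04" --pt "0 0 0" --twist '[0,0,0,0,0,0,0,0]' --fingers '[0.01,0.01,0.01,0.01,0.01,0.01,0.01,0.01]'

```text
time_s: 24.45
eef_pos: [429.9, 62.4, 100.2]
tcp_rot: [0.006, 0.05, 0.999, 0.001]
ft_force: [1.1, -0.3, -0.9]
opening: 28.9
finger_force: 30.0
```

Run:
```python
from h import *
plan(571,-227,96,91)
```

```text
at [429.9  62.4 100.2] yaw 174.3 total [-169.1 -274.     5.5] 9 rows [-18.8 -30.4   0.6] twist 83.3 10 rows 8.33 t 24.4
```

Request:
send_rows --pt "-0.01 -0.016 0" --pt "-0.019 -0.03 0" --pt "-0.019 -0.03 0" --pt "-0.019 -0.03 0" --pt "-0.019 -0.03 0" --pt "-0.019 -0.03 0" --pt "-0.019 -0.03 0" --pt "-0.019 -0.03 0" --twist '[0,0,0,0,0,0,0,0]' --fingers '[0.01,0.01,0.01,0.01,0.01,0.01,0.01,0.01]'

```text
time_s: 25.25
eef_pos: [545.5, -179.2, 95.0]
tcp_rot: [-0.0, 0.05, 0.999, 0.0]
ft_force: [0.4, 1.1, -0.8]
opening: 28.7
finger_force: 29.9
```

Request:
send_rows --pt "-0.019 -0.03 0" --pt "-0.01 -0.016 0" --pt "0 0 0" --pt "0 0 0" --pt "0 0 0" --pt "0 0 0" --pt "0 0 0" --pt "0 0 0" --twist '[0,0,8.3,8.3,8.3,8.3,8.3,8.3]' --fingers '[0.01,0.01,0.01,0.01,0.01,0.01,0.01,0.01]'

```text
time_s: 26.05
eef_pos: [569.2, -226.3, 94.8]
tcp_rot: [-0.001, 0.468, 0.884, 0.0]
ft_force: [-0.6, 0.4, -0.1]
opening: 28.6
finger_force: 30.0
```

Request:
send_rows --pt "0 0 0" --pt "0 0 0" --pt "0 0 0" --pt "0 0 0" --pt "0 0 0" --pt "0 0 0" --twist '[8.3,8.3,8.3,8.3,0,0]' --fingers '[0.01,0.01,0.01,0.01,0.01,0.01]'

```text
time_s: 26.65
eef_pos: [569.5, -226.3, 95.0]
tcp_rot: [-0.0, 0.698, 0.716, -0.0]
ft_force: [-0.4, 0.2, -1.3]
opening: 28.4
finger_force: 30.0
```

Run:
```python
from h import *
look('honey',12,'w_ho2')
```

```text
[ 569.5 -226.3   95. ] [ 0.45  0.56 -0.15  1.53  0.09  1.06  0.31] 28.42279034115348
```

View pics/w_ho2.png

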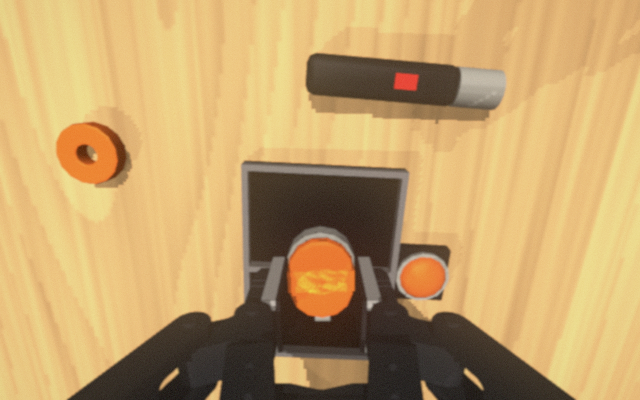

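The honey tray's +y corners are at (242,162) and (407,169), with the master at (423,276). The disc is at (90,153) and the torch is well clear.

Run:
```python
from h import *
st=arm.get_state()
P=np.array([onplane(u,12,'wrist',st)[:2] for u in [(242,162),(407,169)]]); print(P.round(0),onplane((423,276),12,'wrist',st),onplane((90,153),11,'wrist',st))
d=P[1]-P[0]; th=np.arctan2(d[1],d[0]); ux=np.array([np.cos(th),np.sin(th)]); uy=np.array([-ux[1],ux[0]])
C=(P[0]+P[1])/2-72*uy; print(np.degrees(th),C,C+35*uy,C-35*uy); b=C+36*uy; plan(b[0],b[1],20.5,90+np.degrees(th))
```

```text
[[ 520. -189.]
 [ 622. -191.]] [ 640.06761735 -264.61540112   12.        ] [ 427.83662425 -186.05771364   11.        ]
-1.016935025637211 [ 569.75053581 -261.95660122] [ 570.37171345 -226.96211396] [ 569.12935816 -296.95108848]
at [ 569.6 -226.3   95.1] yaw 91.4 total [ 0.3  0.9 74.6] 2 rows [ 0.1  0.4 37.3] twist 2.5 1 rows 2.46 t 26.7
```

Request:
send_rows --pt "0 0.001 0" --pt "0 0 0.03" --pt "0 0 0.025" --pt "0 0 0.012" --pt "0 0 0.004" --pt "0 0 0.002" --pt "0 0 0.0015" --pt "0 0 0.0005" --twist '[2.5,0,0,0,0,0,0,0]' --fingers '[0.01,0.01,0.01,0.01,0.01,0.01,0.01,0.01]'

```text
time_s: 27.5
eef_pos: [571.7, -226.8, 21.4]
tcp_rot: [0.001, 0.714, 0.7, 0.0]
ft_force: [0.3, 0.3, 1.2]
opening: 28.8
finger_force: 29.9
```

Request:
send_rows --pt "0 0 0.0005" --pt "0 0 0" --pt "0 0 0" --twist '[0,0,0]' --fingers '[0.01,0.01,0.01]'

```text
time_s: 27.8
eef_pos: [571.5, -226.6, 20.6]
tcp_rot: [0.001, 0.714, 0.7, 0.0]
ft_force: [0.8, -0.6, 2.2]
opening: 28.9
finger_force: 30.2
```

Request:
send_rows --pt "0 0 0" --pt "0 0 0" --pt "0 0 0" --pt "0 0 -0.01" --pt "0 0 -0.03" --pt "0 0 -0.04" --pt "0 0 0" --pt "0 0 0" --twist '[0,0,0,0,0,0,0,0]' --fingers '[0.035,0.042,0.044,0.044,0.044,0.05,0.06,0.06]'

```text
time_s: 28.6
eef_pos: [572.0, -226.8, 101.9]
tcp_rot: [0.002, 0.715, 0.7, 0.001]
ft_force: [0.1, 0.7, -0.2]
opening: 60.0
finger_force: 0.0
```

```bash
sed -i 's/s=210 if/s=180 if/; s/(6,18)/(3,22)/' h.py
python3 - <<'E'
from h import *
look('honey',15,'w_ho3'); plan(426,-187,125,89)
E
```

```text
[ 572.  -226.8  101.9] [ 0.44  0.55 -0.14  1.52  0.08  1.07  0.27] 59.99946938860532
honey (400, 249, 39, 32) c [ 641.6 -260.3] size [18.7 27.9] long axis -41.0
honey (297, 187, 46, 54) c [ 571.4 -223.7] size [36.7 29.6] long axis 88.7
honey (58, 131, 67, 59) c [ 430.6 -184.9] size [40.3 35.3] long axis 24.0
at [ 570.7 -226.4  100.2] yaw 88.8 total [  36.3 -145.5  -24.9] 4 rows [  9.1 -36.4  -6.2] twist -0.2 1 rows -0.21 t 28.6
```

Request:
send_rows --pt "0.009 -0.036 -0.006" --pt "0.009 -0.036 -0.006" --pt "0.009 -0.036 -0.006" --pt "0.009 -0.036 -0.006" --pt "0 0 0" --pt "0 0 0" --pt "0 0 0" --pt "0 0 0" --twist '[0,0,0,0,0,0,0,0]' --fingers '[0.06,0.06,0.06,0.06,0.06,0.06,0.06,0.06]'

```text
time_s: 29.45
eef_pos: [428.7, -187.5, 123.5]
tcp_rot: [-0.0, 0.714, 0.7, 0.0]
ft_force: [0.7, -0.4, -0.2]
opening: 60.1
finger_force: 0.0
```

Run:
```python
from h import *
look('honey',11,'w_hd'); plan(427,-187,16,89)
```

```text
[ 428.7 -187.5  123.5] [ 0.51  0.26 -0.16  1.9   0.05  0.98  0.31] 60.10005142841956
honey (573, 280, 38, 32) c [ 641.1 -266.5] size [28.2 29.8] long axis -1.2
honey (494, 228, 44, 47) c [ 574.8 -226.5] size [38.3 32.2] long axis 88.2
honey (292, 179, 50, 50) c [ 425.7 -185.7] size [36.9 35.7] long axis 69.8
at [ 428.6 -187.5  123.5] yaw 88.8 total [  0.5  -1.6 107.5] 3 rows [ 0.2 -0.5 35.8] twist -0.2 1 rows -0.19 t 29.5
```

Request:
send_rows --pt "0.0017 -0.003 0.025" --pt "0 0 0.03" --pt "0 0 0.03" --pt "0 0 0.018" --pt "0 0 0.005" --pt "0 0 0" --pt "0 0 0" --pt "0 0 0" --twist '[0,0,0,0,0,0,0,0]' --fingers '[0.06,0.06,0.06,0.06,0.06,0.06,0.042,0.02]'

```text
time_s: 30.3
eef_pos: [426.0, -186.1, 17.2]
tcp_rot: [0.001, 0.714, 0.7, 0.001]
ft_force: [-1.0, 0.2, 2.3]
opening: 36.8
finger_force: 29.8
```

Request:
send_rows --pt "0 0 0" --pt "0 0 0" --pt "0 0 0" --pt "0 0 -0.01" --pt "0 0 -0.03" --pt "0 0 -0.04" --pt "0 0 0" --pt "0 0 0" --twist '[0,0,0,0,0,0,0,0]' --fingers '[0.01,0.01,0.01,0.01,0.01,0.01,0.01,0.01]'

```text
time_s: 31.1
eef_pos: [425.3, -186.0, 97.1]
tcp_rot: [0.001, 0.715, 0.7, 0.0]
ft_force: [-0.1, -0.4, -0.7]
opening: 36.5
finger_force: 30.2
```

Run:
```python
from h import *
look('honey',11,'w_hd2'); plan(569.5,-298,96,89)
```

```text
[ 425.3 -186.    97.1] [ 0.51  0.29 -0.16  1.94  0.06  0.91  0.3 ] 36.4569122688763
honey (600, 300, 40, 35) c [ 639.8 -267.5] size [27.3 31.6] long axis -75.3
honey (516, 244, 49, 51) c [ 574.6 -226. ] size [36.9 33.9] long axis 70.8
honey (278, 239, 86, 82) c [ 424.4 -232.1] size [58.9 64. ] long axis -89.1
at [ 424.2 -185.6   95.9] yaw 88.8 total [-109.3  147.7   -0.2] 5 rows [-21.9  29.5  -0. ] twist -0.2 1 rows -0.21 t 31.1
```

View pics/w_hd2.png

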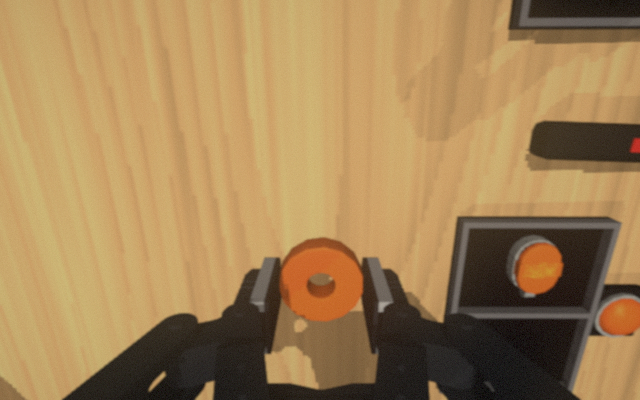

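The disc is held level at (321,280), and the honey oval lies flat in its bay at (537,265). Carrying the disc over.

Request:
send_rows --pt "-0.011 0.015 0" --pt "-0.022 0.0295 0" --pt "-0.022 0.0295 0" --pt "-0.022 0.0295 0" --pt "-0.022 0.0295 0" --pt "-0.011 0.015 0" --pt "0 0 0" --pt "0 0 0" --twist '[0,0,0,0,0,0,0,0]' --fingers '[0.01,0.01,0.01,0.01,0.01,0.01,0.01,0.01]'

```text
time_s: 31.95
eef_pos: [568.7, -297.8, 93.6]
tcp_rot: [-0.002, 0.715, 0.7, -0.001]
ft_force: [0.8, -0.3, -0.3]
opening: 36.1
finger_force: 30.2
```

Request:
send_rows --pt "0 0 0" --pt "0 0 0" --twist '[0,0]' --fingers '[0.01,0.01]'

```text
time_s: 32.15
eef_pos: [569.3, -297.7, 95.5]
tcp_rot: [-0.001, 0.714, 0.7, -0.0]
ft_force: [0.3, -0.0, -0.1]
opening: 36.7
finger_force: 30.2
```

Run:
```python
from h import *
look('honey',12,'w_hd3'); plan(569.5,-297.5,20.5,89)
```

```text
[ 569.3 -297.7   95.5] [ 0.53  0.61 -0.12  1.43  0.08  1.1   0.38] 36.66382951470929
honey (279, 236, 85, 85) c [ 568.6 -340.8] size [65.  57.9] long axis 86.7
honey (411, 146, 48, 47) c [ 639.7 -265.4] size [28.8 28.8] long axis -75.8
honey (299, 68, 48, 67) c [ 571.5 -224. ] size [27.6 36.8] long axis -89.9
at [ 569.5 -297.9   95.8] yaw 88.8 total [ 0.4  0.  75.3] 2 rows [ 0.2  0.  37.6] twist -0.2 1 rows -0.17 t 32.2
```

Request:
send_rows --pt "0 0 0.03" --pt "0 0 0.025" --pt "0 0 0.012" --pt "0 0 0.004" --pt "0 0 0.002" --pt "0 0 0.001" --pt "0 0 0.001" --pt "0 0 0.0005" --twist '[0,0,0,0,0,0,0,0]' --fingers '[0.01,0.01,0.01,0.01,0.01,0.01,0.01,0.01]'

```text
time_s: 33.0
eef_pos: [571.0, -299.1, 21.3]
tcp_rot: [0.001, 0.714, 0.7, 0.0]
ft_force: [-0.4, -0.4, 3.7]
opening: 36.6
finger_force: 30.6
```

Request:
send_rows --pt "0 0 0" --pt "0 0 0" --twist '[0,0]' --fingers '[0.01,0.01]'

```text
time_s: 33.2
eef_pos: [571.0, -299.1, 21.4]
tcp_rot: [0.001, 0.715, 0.7, 0.0]
ft_force: [1.0, 0.5, 3.5]
opening: 36.6
finger_force: 30.6
```

Contact. Release, rise, and step back for a final look.

Request:
send_rows --pt "0 0 0" --pt "0 0 0" --pt "0 0 0" --pt "0 0 -0.01" --pt "0 0 -0.03" --pt "0 0 -0.04" --pt "0 0 -0.04" --pt "0 0 -0.02" --twist '[0,0,0,0,0,0,0,0]' --fingers '[0.042,0.048,0.05,0.05,0.05,0.05,0.05,0.05]'

```text
time_s: 34.0
eef_pos: [572.4, -299.6, 165.7]
tcp_rot: [0.004, 0.715, 0.7, 0.001]
ft_force: [-0.2, 0.0, 1.6]
opening: 50.1
finger_force: 0.0
```

Request:
send_rows --pt "0 -0.03 0" --pt "0 -0.03 0" --pt "0 -0.03 0" --pt "0 0 0" --pt "0 0 0" --pt "0 0 0" --pt "0 0 0" --pt "0 0 0" --twist '[0,0,0,0,0,0,0,0]' --fingers '[0.05,0.05,0.05,0.05,0.05,0.05,0.05,0.05]'

```text
time_s: 34.8
eef_pos: [481.3, -296.5, 160.2]
tcp_rot: [0.0, 0.714, 0.7, 0.0]
ft_force: [0.7, 0.2, -0.3]
opening: 50.0
finger_force: 0.0
```

Run:
```python
from h import *
t=eyes.grab_frame('top'); s=eyes.grab_frame('scene'); w=eyes.grab_frame('wrist')
a=cv2.resize(t[110:265,160:490],(660,310)); b=cv2.resize(w,(464,290)); c=cv2.resize(s[60:260,120:560],(336*1,153))
o=np.zeros((600,800,3),np.uint8); o[:310,:660]=a; o[310:,:464]=b; o[310:463,464:]=c; cv2.imwrite('pics/fin.png',o[:,:,::-1])
```

```text
(no output)
```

View pics/fin.png

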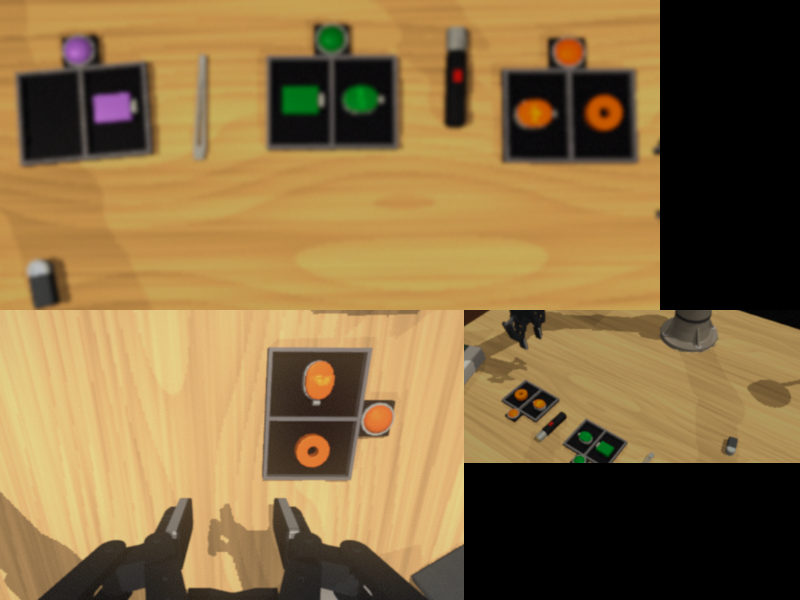

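All five pieces lie flat in the trays of their colours, one to a bay. In the composite, lavender is at (115,107), the greens at (300,100) and (362,98), and the honeys at (536,113) and (604,112). The loupe and torch have not moved.

```bash
python3 -c "
from plant import arm; print(arm.finish_job())"
```

```text
the job is handed in; nothing more can be done
None
```

I sorted all five jade pieces into the trays of their colours and handed the job in after about 35 s of robot time; the last picture showed each flat in its own bay and the loupe and torch in place, but the hand-in returned no verdict.

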